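# Lock a wall dispenser onto its mount with a T-toggle

## Robot

A 6-joint arm with a two-finger parallel gripper is mounted at the origin on the work surface. World frame = base frame: x ahead of the robot, y to its left, z up, the work surface at z = 0. Lengths are in m, angles in degrees, forces in N, time in s.
With the tool pointing down it reaches from about 0.3 to 0.75 m from the base axis. Payload 8.5 kg.
Tool frame: the origin (TCP) lies midway between the tips of the shut fingers; the grasp point (between the pads) lies 19 mm behind it; y points along the fingers, x is the direction in which the jaws open and shut, and the axes are right-handed (so a half turn about y gives the same grasp; the last joint's range is limited). The gripper opens to 85 mm and grips with 20 to 120 N. Pads are 22 mm wide; open, the fingers measure 114 mm over their backs; the gripper's body (76 mm by 85 mm) begins 54 mm behind the grasp point. The pads swing forward as they close: fully open they stand 13 mm farther back than shut.
Start: joints at [54.758, 21.807, 74.336, -0, 83.858, -12.336], TCP at [0.214, 0.507, 0.231] pointing down, gripper open.
Joint ranges: [-178.18, 178.18], [-50.72, 133.34], [12.68, 142.11], [-81.47, 261.47], [9.98, 163.14], [-165.26, 165.26]. Speed limits (degrees/s): [136.94, 136.94, 180, 180, 180, 180].

## Interface

Orientations are given as a 3x3 rotation matrix whose columns are the frame's x, y, z axes.
In Python, from rig import env gives the robot as it stands.
- The arm moves only by the tool carry_out, never from a script. Its argument "plan" is a list of rows, each a list of 3 entries, a list of its own where there are three numbers: the shift along the tool's x, y, z in m, then the turn, a rotation vector about the tool's x, y, z in degrees, then the finger opening in m, from 0 to 0.0854. In form: [[[dx, dy, dz], [ax, ay, az], jaw], ...]. A call has 1 to 8 rows; each row shifts and turns the commanded pose from where the row before left it, along the tool's axes as they then stand; what a row does not reach is not made up. A row lasts 1/8 s, in which the tool goes at most 62.5 mm and 10.7 degrees, less where a joint would pass 70% of its speed; a pose out of reach is approached as far as the arm can. A call is refused whole if a number of a shift passes 0.0625 or a number of a turn 10.7, either way. A call with a gripper value outside its range is refused whole. The fingers move at their own pace and stop on an object; "force" is the grip in N (left out, the last holds). Time passes only in rows, so rows that do not move let the fingers close. It gives the time, the measured TCP pose, the force and the opening at its end, in the units of the state.
- env.observe(): the state, without advancing time (a new reading comes with each control period).
- env.get_image(name): name is "scene" or "top" or "wrist"; returns a dict with "image" (480x640x3 uint8, red, green, blue), "vfov" (degrees; the focal length in pixels is half the picture's height over the tangent of half this angle, whatever the lens; pixels are square), "cx", "cy" (the principal point, pixels), "k1" (the pictures are not rectified: a ray, as slopes to the right and down, at radius r is drawn at 1 + k1 r^2 times it, then the intrinsics apply), "rvec" (rotation vector, rad) and "tvec" (3), from world to camera coordinates, as OpenCV has them; the wrist camera has in their place "tool_from_camera" (4x4, takes a point from camera to tool coordinates, whose origin is the TCP and whose axes are the tool frame's). Camera axes: x right, y down, z forward; pixel columns grow to the right and rows downward; lengths in m; the calibration is good to about 2 mm. A picture is of the moment at which its call begins: read the wrist's pose just before it. There is no depth.
- env.close_job(): hands the job in, once; it reports no verdict.
Trained networks look in a picture, given as the dict that the camera call returned (one of the last four; its "shot" number tells which), for a name from the list of things; names that differ only in an ending like _2 or _b are one class to them, and where a whole thing is asked for, a point or a joint stands for the part that bears it (a point fixed in the world has none). Each returns a list of dicts, best first, with "conf" (0 to 1); they miss things now and then, are a little off and sometimes report something else, mostly with a low value. They report only what shows in the picture. A call takes as long as a camera call.
- env.outline_of(target, picture): "mask" (480x640 bool, what is visible of it) and "pixel" ([row, column] in pixels, amid what is visible of it).
The state is a dict: "time_s": time; "q": joint angles; "qvel": joint speeds; "joint_efforts": joint torques, N m; "position": TCP position; "tool_rot": TCP orientation; "ft_force": force on the tool from outside, world axes, zero at the start; "wrist_torque": the same for the moment, N m; "grip_width": finger opening in m.
Only numpy, scipy, OpenCV 4.12 (cv2) and the standard library are available. Lean on these libraries where they do the work, as an engineer would, in place of code of your own. Each camera call takes 0.05 s, during which the arm holds its last target.

## Task

Lock the dispenser's mount: take the T-toggle out of its stand, pass its crossbar down through the narrow slot in the top of the lock block, press it in against the spring and give it a quarter turn, so that when you let go it springs up into the cross seat under the slot and holds there upright. The block may be clamped anywhere along its holes, so feel for the slot gently and never bear down hard on it; leave everything else lying where it is.

Things in the scene. Friction and masses are not known exactly. Their poses are not given: they have to be found in the camera images.
- toggle: The T-toggle, loose, 60 to 110 g, upright in a stand. Origin: centre of the crossbar's underside; z up the shank. From the bottom: steel crossbar 28 (x) x 7 (y) x 7 mm high; round steel shank, 7 mm diameter, z = 7 to 27; flat white grip 44 (x) x 10 (y) mm, z = 27 to 61, parallel to the crossbar. A half turn about z makes no difference.
- toggle_grip (a point): Point on the toggle's axis inside its flat grip, 52 mm above the crossbar's underside. Grasp the flat sides (closing along the toggle's y, 10 mm); keep the fingertips at least 3 mm above the grip's lower edge (27 mm above the crossbar's underside).
- mount: Fixed mount: base plate 330 x 130 x 8 mm with a grey lock block, 74 (x) x 70 (y) x 40 mm high, and from 97 mm along +x a dispenser lying on its back, up to 84 mm high. Origin: on the bench under the block, to the -y side of the slot; x along the slot, y across it. The block is clamped through long holes: its slot is 4 to 28 mm along +y; no reading tells where. It stays put.
- block_top (a point): Mark on the lock block's flat top, 48 mm above the bench, straight above the mount's origin; axes as the mount's. The slot in that top is 32 mm long (x), 9 mm wide (y), without a chamfer, open, 8 mm deep to the underside of the top. Its centre has this point's x but lies anywhere from 4 to 28 mm from it along +y (unread shift of the block).
- turn_depth (a point): 17.5 mm straight below block_top (so not in the slot's line): right height of the crossbar's underside for turning, either way round; less than 15 mm below the top it cannot turn. A sprung pad pushes up on the crossbar from 8 mm below the top, about 2 N there, 6 N at this depth; it bottoms hard at 20 mm.
- seat (a point): 12 mm straight below block_top (so not in the slot's line): height where the crossbar's underside comes to rest. With the crossbar along the mount's y (a quarter turn) it rises, when let up, into a cross seat 11 mm wide and 3 mm deep under the top, and the spring (about 3.6 N) holds it there. Not turned, it is pushed back up by the spring and does not hold.
- stand_t: Fixed grey stand of the T-toggle, 66 (x) x 36 (y) x 32 mm high; origin: centre of its underside. The crossbar hangs in a pocket 32 x 10 mm along x, 28 mm deep, its underside 5 mm above the bench; the grip rests on the stand's top. Lift straight up by more than 30 mm to clear it.
- roundpin: Bystander: a plain pin with a round white knob (32 mm wide, 20 mm high) in an identical grey stand on the other side. Not the T-toggle; leave it. Origin: the pin's foot.
- tub: Bystander: clear tub with a red lid, 76 mm wide, 85 mm high. Origin: centre of its underside.
- bottle: Bystander: white bottle, 68 mm wide, 180 mm high. Origin: centre of its underside.
- screwdriver: Bystander: screwdriver lying on the bench at the side.
- lever: Bystander: spare white tapering dispenser lever, 150 x 75 x 30 mm, lying. Origin: underside, middle of its thick end; x towards the thin end.
- bow: Bystander: bent steel wire bow, 90 x 116 mm, 8 mm thick, lying. Origin: between its open ends.

How it is judged (in metres and radians):
On the way:
1. the crossbar is passed down through the slot, lying along it, to below the underside of the block's top (x of toggle in the frame of block_top between -0.006 and 0.006 m and y of toggle in the frame of block_top between -0.002 and 0.034 m and z of toggle in the frame of block_top below -0.0145 m and angle between the x axis of toggle and the x axis of mount, either way round below 0.3 rad), for 0.05 s.
At the end, for the whole second after the job is handed in: The T-toggle is in the lock block, let go and at rest, turned a quarter turn (crossbar across the slot within about 11 degrees), upright within 7 degrees, sprung up into the cross seat: crossbar's underside 12 mm below the block's top, give or take 1.5 mm (x of toggle in the frame of block_top between -0.006 and 0.006 m and y of toggle in the frame of block_top between -0.002 and 0.034 m and z of toggle in the frame of block_top between -0.0135 and -0.0105 m and angle between the x axis of toggle and the y axis of mount, either way round below 0.2 rad and angle between toggle's own z axis and vertical below 0.12 rad and linear speed of toggle below 0.01 m/s and angular speed of toggle below 0.1 rad/s); the robot touches nothing.
It fails at once if the toggle bears on the lock block or mount with more than 40 N (contact force between toggle and mount above 40 N).
It fails at once if another thing is moved by more than 30 mm (distance of any of roundpin, tub, bottle, screwdriver, lever, bow from where it was at the start of the episode above 0.03 m).
It also fails if it takes over 72 s, if anything falls off the work surface, if the arm or the gripper's body presses on something with over 40 N, if the wrist force passes 120 N, or if a joint passes its speed limit or range.

## Working session

There is one attempt and no reset: what is moved stays moved. The work goes in short steps, Python scripts to look and compute and a tool call to move; the robot and the scene stay as the last step left them, time stands still between calls to the robot, and variables do not carry over. Pictures are saved under pics/ and viewed, and the job is handed in when it is done.

Besides the shell and the picture viewer there is one more tool, called after ">>>" as a command line: name --argument value ..., lists and objects as JSON in quotes. carry_out: Moves the arm, as the interface text tells. Its arguments: {"type":"object","properties":{"plan":{"type":"array","items":{"type":"array"}},"force":{"type":"number"}},"required":["plan"]}

```bash
ls; mkdir -p pics
python3 - <<'E'
from rig import env
import cv2,numpy as np,pickle
np.set_printoptions(precision=4,suppress=True)
o=env.observe(); print(o)
for n in ["scene","top","wrist"]:
    p=env.get_image(n); cv2.imwrite(f"pics/{n}0.png",p["image"][:,:,::-1]); print(n,{k:v for k,v in p.items() if k!="image"})
    pickle.dump((o,p),open(f"{n}0.pkl","wb"))
    for t in ["toggle","mount","stand_t","roundpin"]:
        try:
            r=env.outline_of(t,p); print(t,[(d["conf"],d["pixel"],d["mask"].sum()) for d in r][:3])
        except Exception as e: print(t,e)
E
```

```text
pics
{'time_s': 0.0, 'q': array([ 54.7577,  21.8402,  74.3863,   0.0001,  83.8557, -12.3361]), 'qvel': array([ 0.0175,  0.0783,  0.0076, -0.0614, -0.0082,  0.0642]), 'joint_efforts': array([  0.0002, -44.8449, -23.1273,  -0.0002,   0.0049,   0.    ]), 'position': array([0.2139, 0.5064, 0.2307]), 'tool_rot': array([[ 0.3892, -0.0008, -0.9211],
       [ 0.9211, -0.0012,  0.3892],
       [-0.0014, -1.    ,  0.0003]]), 'ft_force': array([ 0.8844, -0.0698,  0.6319]), 'wrist_torque': array([ 0.0048, -0.0262,  0.0265]), 'grip_width': 0.08541815673932147}
scene {'vfov': 57.80940392630286, 'cx': 320.90773980700936, 'cy': 238.7729452416011, 'k1': 0.026614892360688328, 'rvec': array([ 2.3761,  0.5905, -0.224 ]), 'tvec': array([-0.5006, -0.1409,  1.1238]), 'shot': 1}
toggle [(0.67, [311.5, 194.9], np.int64(256)), (0.67, [445.0, 268.7], np.int64(2786))]
mount [(0.64, [265.3, 365.7], np.int64(8949)), (0.22, [444.6, 267.2], np.int64(2748))]
stand_t [(0.76, [325.8, 203.9], np.int64(673)), (0.27, [259.1, 370.1], np.int64(8469))]
roundpin [(0.66, [182.2, 332.3], np.int64(169))]
top {'vfov': 48.29305554429215, 'cx': 331.35469530229136, 'cy': 237.6667862816683, 'k1': -0.02398452361233206, 'rvec': array([ 2.1456, -2.0856,  0.1884]), 'tvec': array([0.005 , 0.5611, 1.0233]), 'shot': 2}
toggle []
mount [(0.89, [205.4, 324.4], np.int64(9958))]
stand_t [(0.64, [309.8, 456.8], np.int64(496)), (0.34, [307.9, 461.4], np.int64(202))]
roundpin [(0.71, [271.3, 241.5], np.int64(226)), (0.6, [204.8, 324.6], np.int64(10108)), (0.3, [308.1, 453.9], np.int64(506))]
wrist {'vfov': 64.65248585774945, 'cx': 317.0442843673332, 'cy': 243.13383322510046, 'k1': -0.0785186947048565, 'tool_from_camera': array([[ 1.    , -0.001 ,  0.0002,  0.0001],
       [-0.0005, -0.2886,  0.9574, -0.1435],
       [-0.0009, -0.9574, -0.2886,  0.0749],
       [ 0.    ,  0.    ,  0.    ,  1.    ]]), 'shot': 3}
toggle []
mount []
stand_t []
roundpin []
```

View pics/scene0.png

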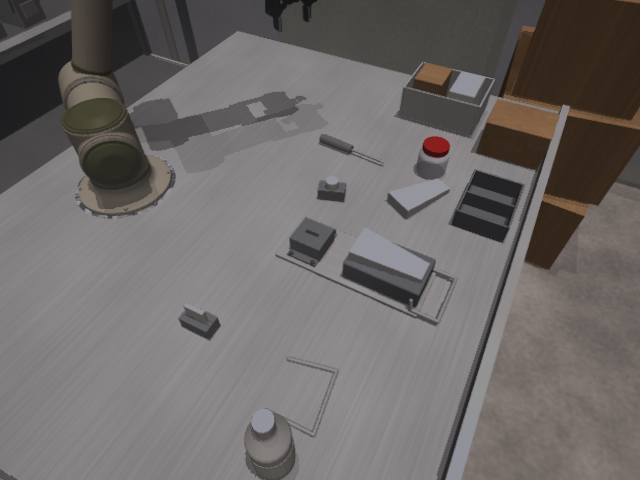

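View pics/top0.png

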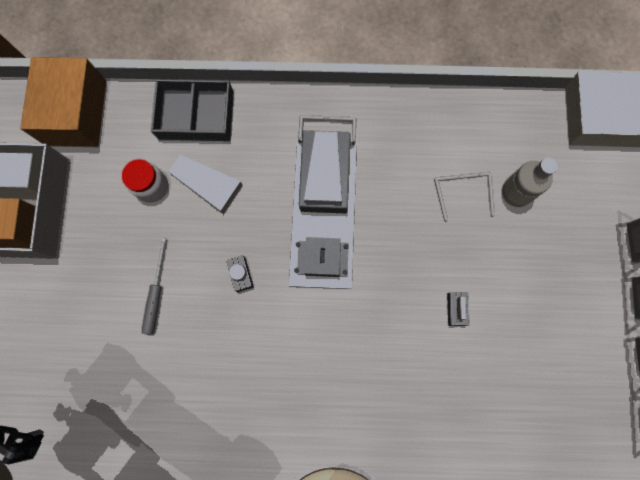

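View pics/wrist0.png

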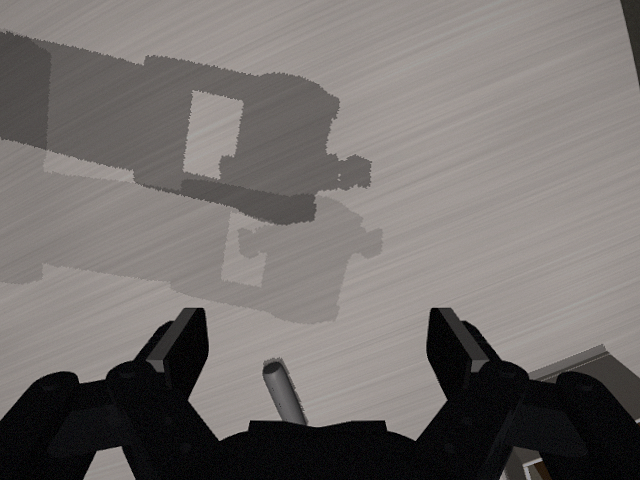

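```bash
cat > h.py <<'E'
import numpy as np,cv2,pickle
np.set_printoptions(precision=4,suppress=True)
def K(p):
    f=240/np.tan(np.radians(p["vfov"]/2)); return np.array([[f,0,p["cx"]],[0,f,p["cy"]],[0,0,1]])
def cam(p,o=None):
    if "rvec" in p:
        R=cv2.Rodrigues(np.array(p["rvec"]))[0]; t=np.array(p["tvec"]); return R,t
    T=np.eye(4); T[:3,:3]=o["tool_rot"]; T[:3,3]=o["position"]
    T=np.linalg.inv(T@np.array(p["tool_from_camera"])); return T[:3,:3],T[:3,3]
def back(p,uv,z,o=None):
    R,t=cam(p,o); uv=np.array(uv,float).reshape(-1,1,2)
    n=cv2.undistortPoints(uv,K(p),np.array([p["k1"],0,0,0.])).reshape(-1,2)
    d=np.c_[n,np.ones(len(n))]@R; c=-R.T@t
    return c+d*((z-c[2])/d[:,2])[:,None]
def proj(p,X,o=None):
    R,t=cam(p,o); return cv2.projectPoints(np.array(X,float).reshape(-1,1,3),cv2.Rodrigues(R)[0],t,K(p),np.array([p["k1"],0,0,0.]))[0].reshape(-1,2)
def crop(p,x0,y0,w,h,s,f):
    cv2.imwrite(f,cv2.resize(p["image"][y0:y0+h,x0:x0+w,::-1],None,fx=s,fy=s,interpolation=cv2.INTER_CUBIC))
E
python3 - <<'E'
from h import *
o,p=pickle.load(open("top0.pkl","rb"))
crop(p,280,220,90,75,8,"pics/tc1.png"); crop(p,430,280,60,50,10,"pics/tc2.png")
print(back(p,[[458,309]],.05),back(p,[[322,256]],.048))
print(back(p,[[291,286],[351,287],[296,155],[355,155]],.008))
E
```

```text
[[ 0.4254 -0.2322  0.05  ]] [[0.5238 0.0387 0.048 ]]
[[ 0.4656  0.1019  0.008 ]
 [ 0.4671 -0.0219  0.008 ]
 [ 0.7497  0.1035  0.008 ]
 [ 0.7529 -0.0242  0.008 ]]
```

View pics/tc1.png

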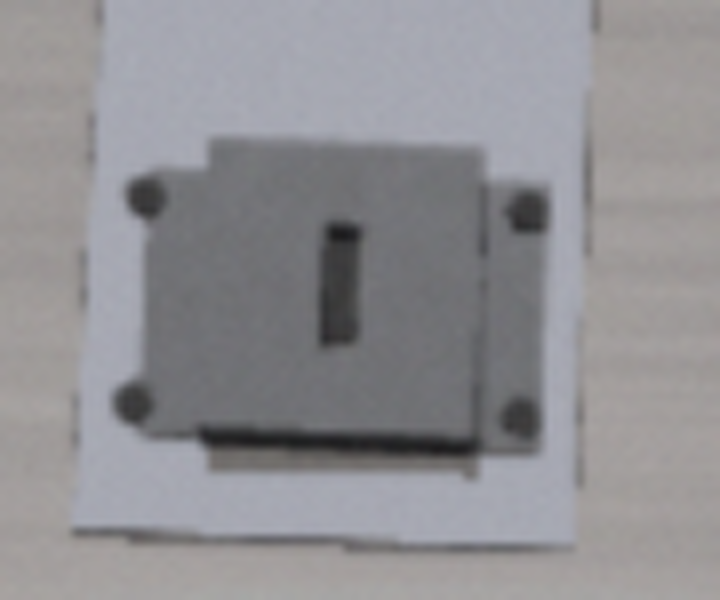

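View pics/tc2.png

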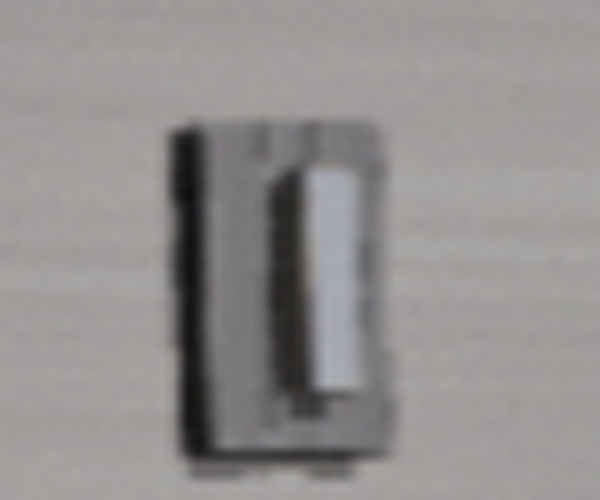

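```bash
cat > go.py <<'E'
import sys
from h import *
from rig import env
from scipy.spatial.transform import Rotation as Ro
# usage go.py x y z yaw : total shift in current tool axes, and turn
o=env.observe(); x,y,z,psi=map(float,sys.argv[1:5]); a=np.radians(psi)
Rt=np.array([[np.cos(a),0,-np.sin(a)],[np.sin(a),0,np.cos(a)],[0,-1,0]])
R=o["tool_rot"]; d=np.array([x,y,z])-o["position"]
print("t",o["time_s"],"pos",o["position"],"yaw",np.degrees(np.arctan2(R[1,0],R[0,0])),"F",o["ft_force"],"w",o["grip_width"])
print("turn",np.degrees(Ro.from_matrix(R.T@Rt).as_rotvec()))
print("shift now-axes",R.T@d,"shift goal-axes",Rt.T@d)
E
python3 go.py .5 .04 .231 90
python3 - <<'E'
from h import *
o,p=pickle.load(open("top0.pkl","rb"))
c=np.array([[305,165],[352,165],[362,390],[312,392]])/10+[430,280]
b=back(p,c,.066);print(b,b.mean(0)); m=(b[0]+b[1]-b[2]-b[3]);print("yaw",np.degrees(np.arctan2(m[1],m[0])))
s=np.array([[210,140],[485,150],[475,440],[205,430]])/8+[280,220]; print(back(p,s,.048))
s=np.array([[329,222],[360,225],[355,345],[320,345]])/8+[280,220]; print(back(p,s,.048),back(p,s,.048).mean(0))
E
```

```text
t 0.75 pos [0.2141 0.5066 0.2314] yaw 67.09385766876109 F [ 0.1926  0.5481 -0.7661] w 0.08551575935649712
turn [  0.0029 -22.9061   0.0047]
shift now-axes [-0.3185  0.0003 -0.445 ] shift goal-axes [-0.4666  0.0004 -0.2859]
[[ 0.4487 -0.2339  0.066 ]
 [ 0.449  -0.243   0.066 ]
 [ 0.4056 -0.2442  0.066 ]
 [ 0.405  -0.2346  0.066 ]] [ 0.4271 -0.2389  0.066 ]
yaw 1.2663593130097737
[[0.5608 0.0718 0.048 ]
 [0.5601 0.0022 0.048 ]
 [0.4864 0.0027 0.048 ]
 [0.487  0.0702 0.048 ]]
[[0.5406 0.041  0.048 ]
 [0.54   0.0331 0.048 ]
 [0.5095 0.0334 0.048 ]
 [0.5093 0.0422 0.048 ]] [0.5248 0.0374 0.048 ]
```

>>> carry_out --plan '[[[0,0,0],[0,-7.6,0],0.0854],[[0,0,0],[0,-7.6,0],0.0854],[[0,0,0],[0,-7.7,0],0.0854],[[-0.03,0,-0.02],[0,0,0],0.0854],[[-0.045,0,-0.03],[0,0,0],0.0854],[[-0.045,0,-0.03],[0,0,0],0.0854],[[-0.045,0,-0.03],[0,0,0],0.0854],[[-0.045,0,-0.03],[0,0,0],0.0854]]'

```text
time_s: 1.75
position: [0.3548, 0.2951, 0.2315]
tool_rot: [[-0.0, 0.0, -1.0], [1.0, 0.0, -0.0], [0.0, -1.0, -0.0]]
ft_force: [0.1, 0.3, 0.1]
grip_width: 0.0854
```

>>> carry_out --plan '[[[-0.045,0,-0.03],[0,0,0],0.0854],[[-0.045,0,-0.03],[0,0,0],0.0854],[[-0.045,0,-0.03],[0,0,0],0.0854],[[-0.045,0,-0.03],[0,0,0],0.0854],[[-0.045,0,-0.02],[0,0,0],0.0854],[[-0.03,0,-0.005],[0,0,0],0.0854],[[0,0,0],[0,0,0],0.0854],[[0,0,0],[0,0,0],0.0854]]'

```text
time_s: 2.75
position: [0.4988, 0.0422, 0.2314]
tool_rot: [[-0.0, -0.0, -1.0], [1.0, 0.0, -0.0], [0.0, -1.0, 0.0]]
ft_force: [-0.7, -0.4, 0.4]
grip_width: 0.0856
```

```bash
python3 go.py .427 -.239 .15 91
python3 - <<'E'
from h import *
from rig import env
o=env.observe();p=env.get_image("wrist");pickle.dump((o,p),open("w1.pkl","wb"));cv2.imwrite("pics/w1.png",p["image"][:,:,::-1])
p=env.get_image("scene");pickle.dump((o,p),open("s1.pkl","wb"))
E
```

```text
t 2.75 pos [0.4988 0.0422 0.2314] yaw 90.00624807423759 F [-0.655  -0.4429  0.4243] w 0.0855941499816822
turn [-0.0039 -0.9938  0.0154]
shift now-axes [-0.2812  0.0813  0.0718] shift goal-axes [-0.2799  0.0814  0.0767]
```

View pics/w1.png

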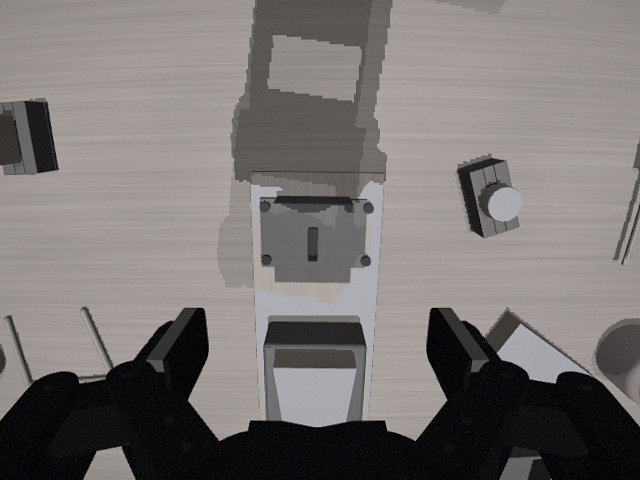

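Run:
```python
from h import *
o,p=pickle.load(open("w1.pkl","rb")); crop(p,240,170,150,125,5,"pics/wc1.png")
```

```text
(no output)
```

View pics/wc1.png

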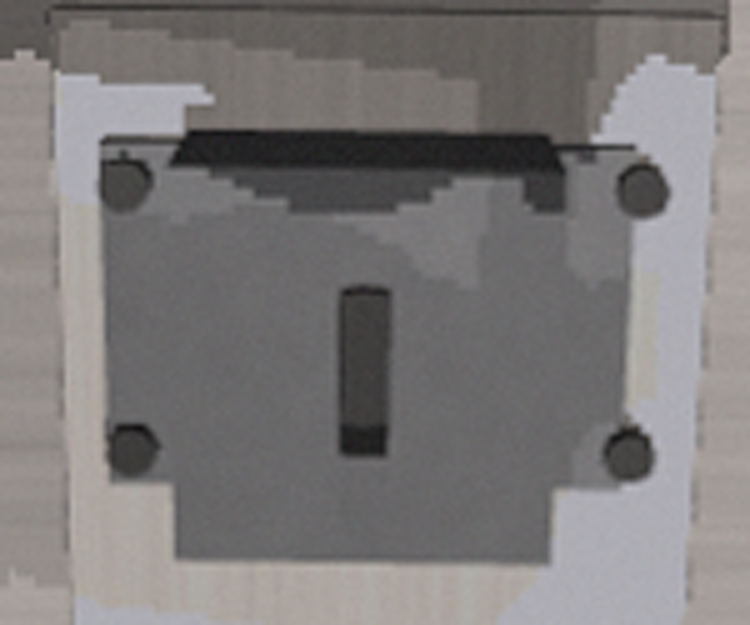

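Run:
```python
from h import *
o,p=pickle.load(open("w1.pkl","rb"))
f=lambda c: np.array(c)/5+[239.9,169.9]
b=back(p,f([[340,288],[392,288],[388,455],[340,455]]),.048,o); print(b,b.mean(0))
b=back(p,f([[172,166],[562,172],[550,565],[175,560]]),.048,o); print(b,b.mean(0))
b=back(p,f([[50,10],[723,15]]),.008,o); print(b)
b=back(p,f([[125,185],[642,190],[630,453],[133,448]]),.016,o); print(b,b.mean(0))
```

```text
[[0.5081 0.0348 0.048 ]
 [0.5081 0.044  0.048 ]
 [0.5396 0.0433 0.048 ]
 [0.5396 0.0345 0.048 ]] [0.5238 0.0392 0.048 ]
[[0.486  0.0056 0.048 ]
 [0.4872 0.0738 0.048 ]
 [0.5613 0.0735 0.048 ]
 [0.5603 0.0037 0.048 ]] [0.5237 0.0391 0.048 ]
[[ 0.4631 -0.0215  0.008 ]
 [ 0.4642  0.1079  0.008 ]]
[[ 0.4958 -0.0072  0.016 ]
 [ 0.4969  0.0923  0.016 ]
 [ 0.5505  0.092   0.016 ]
 [ 0.5494 -0.0078  0.016 ]] [0.5231 0.0423 0.016 ]
```

>>> carry_out --plan '[[[-0.03,0,0.01],[0,-1.0,0],0.0854],[[-0.045,0,0.012],[0,0,0],0.0854],[[-0.045,0,0.012],[0,0,0],0.0854],[[-0.045,0,0.012],[0,0,0],0.0854],[[-0.045,0,0.012],[0,0,0],0.0854],[[-0.045,0,0.012],[0,0,0],0.0854],[[-0.025,0.03,0.007],[0,0,0],0.0854],[[0,0.02,0],[0,0,0],0.0854]]'

```text
time_s: 3.85
position: [0.426, -0.2402, 0.1803]
tool_rot: [[-0.016, -0.0, -1.0], [1.0, 0.0, -0.016], [0.0, -1.0, 0.0]]
ft_force: [1.4, -0.2, -0.1]
grip_width: 0.0855
```

```bash
python3 go.py .427 -.239 .08 91
python3 - <<'E'
from h import *
from rig import env
o=env.observe();p=env.get_image("wrist");pickle.dump((o,p),open("w2.pkl","wb"));cv2.imwrite("pics/w2.png",p["image"][:,:,::-1])
E
```

```text
t 3.85 pos [ 0.426  -0.2402  0.1803] yaw 90.9283243656739 F [ 1.3537 -0.1695 -0.1304] w 0.0855365824855066
turn [-0.0226 -0.0717  0.0095]
shift now-axes [ 0.0012  0.1003 -0.001 ] shift goal-axes [ 0.0012  0.1003 -0.001 ]
```

View pics/w2.png

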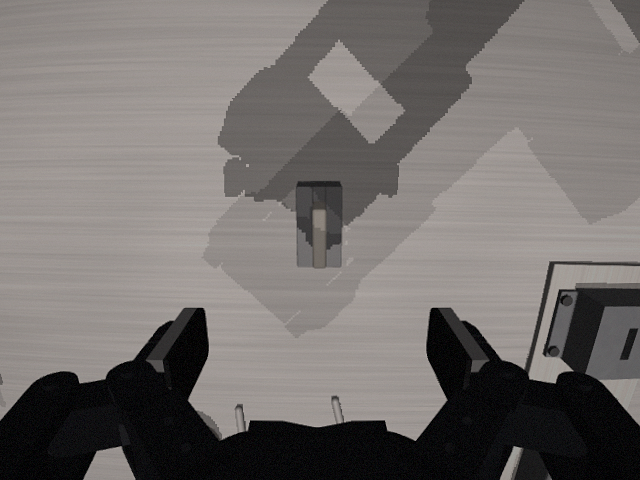

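Run:
```python
from h import *
o,p=pickle.load(open("w2.pkl","rb")); crop(p,280,170,80,110,6,"pics/wc2.png")
```

```text
(no output)
```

View pics/wc2.png

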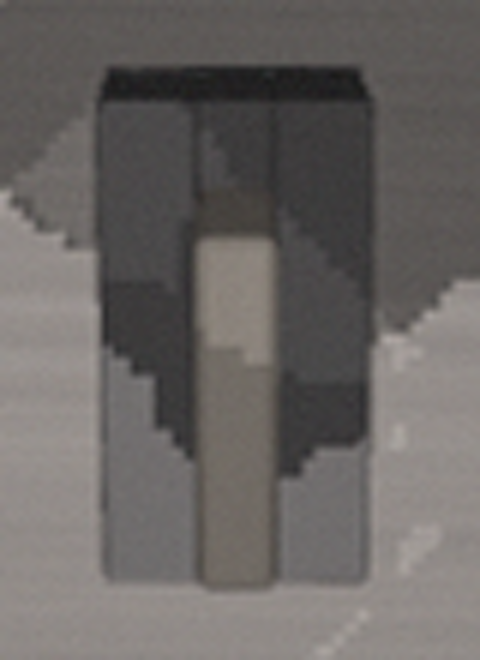

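```bash
python3 - <<'E'
from h import *
o,p=pickle.load(open("w2.pkl","rb"))
f=lambda c: np.array(c)/6+[279.9,169.9]
for c,z in(([[195,236],[275,236],[275,588],[200,588]],.066),([[99,98],[373,98],[370,583],[103,583]],.032)):
    b=back(p,f(c),z,o); m=b[3]+b[2]-b[0]-b[1]; print(b,b.mean(0),"yaw",np.degrees(np.arctan2(m[1],m[0])))
    n=b[1]-b[0]+b[2]-b[3]; print(np.degrees(np.arctan2(-n[0],n[1])))
E
python3 go.py .4265 -.2398 .041 91
```

```text
[[ 0.4046 -0.243   0.066 ]
 [ 0.4044 -0.2338  0.066 ]
 [ 0.4476 -0.2329  0.066 ]
 [ 0.4478 -0.2419  0.066 ]] [ 0.4261 -0.2379  0.066 ] yaw 1.3620172660084222
0.8639037820267096
[[ 0.3937 -0.2559  0.032 ]
 [ 0.3932 -0.2207  0.032 ]
 [ 0.4594 -0.2189  0.032 ]
 [ 0.46   -0.2553  0.032 ]] [ 0.4266 -0.2377  0.032 ] yaw 1.0268211643633711
0.8667863259011075
t 3.9 pos [ 0.4254 -0.2388  0.1782] yaw 90.97202182057036 F [-0.7332  0.3745 -2.3706] w 0.08532927325344294
turn [-0.1903 -0.0277  0.1884]
shift now-axes [-0.0015  0.1372 -0.0015] shift goal-axes [-0.0011  0.1372 -0.001 ]
```

>>> carry_out --plan '[[[0,0.02,0],[0,0,0],0.0854],[[0,0.03,0],[0,0,0],0.0854],[[0,0.03,0],[0,0,0],0.0854],[[0,0.02,0],[0,0,0],0.0854],[[0,0,0],[0,0,0],0.0854],[[0,0,0],[0,0,0],0.0854]]'

```text
time_s: 4.65
position: [0.427, -0.2395, 0.0824]
tool_rot: [[-0.018, 0.001, -1.0], [1.0, -0.001, -0.018], [-0.001, -1.0, -0.001]]
ft_force: [-0.4, 0.2, -0.5]
grip_width: 0.0853
```

```bash
python3 go.py .4264 -.238 .039 91
```

```text
t 4.65 pos [ 0.427  -0.2395  0.0824] yaw 91.04507080534587 F [-0.3697  0.2265 -0.4667] w 0.08532992914032415
turn [ 0.0717  0.0451 -0.0699]
shift now-axes [0.0016 0.0434 0.0007] shift goal-axes [0.0015 0.0434 0.0006]
```

Descend, then close gently so that self-centring is mild.

>>> carry_out --plan '[[[0.0015,0.02,0.0006],[0,0,0],0.0854],[[0,0.0234,0],[0,0,0],0.0854],[[0,0,0],[0,0,0],0.05],[[0,0,0],[0,0,0],0.03],[[0,0,0],[0,0,0],0.015],[[0,0,0],[0,0,0],0.005],[[0,0,0],[0,0,0],0.005],[[0,0,0],[0,0,0],0.005]]' --force 40

```text
time_s: 5.65
position: [0.426, -0.2382, 0.0386]
tool_rot: [[-0.017, 0.001, -1.0], [1.0, -0.001, -0.017], [-0.001, -1.0, -0.001]]
ft_force: [-0.1, 1.4, 6.5]
grip_width: 0.009
```

```bash
python3 go.py .4264 -.238 .039 91;  python3 - <<'E'
from h import *
from rig import env
o=env.observe();p=env.get_image("wrist");pickle.dump((o,p),open("w3.pkl","wb"));cv2.imwrite("pics/w3.png",p["image"][:,:,::-1])
E
```

```text
t 5.65 pos [ 0.426  -0.2382  0.0386] yaw 90.99504294611353 F [-0.1181  1.3955  6.4601] w 0.009022187440768343
turn [ 0.0436 -0.0049 -0.0387]
shift now-axes [ 0.0002 -0.0004 -0.0005] shift goal-axes [ 0.0002 -0.0004 -0.0005]
```

View pics/w3.png

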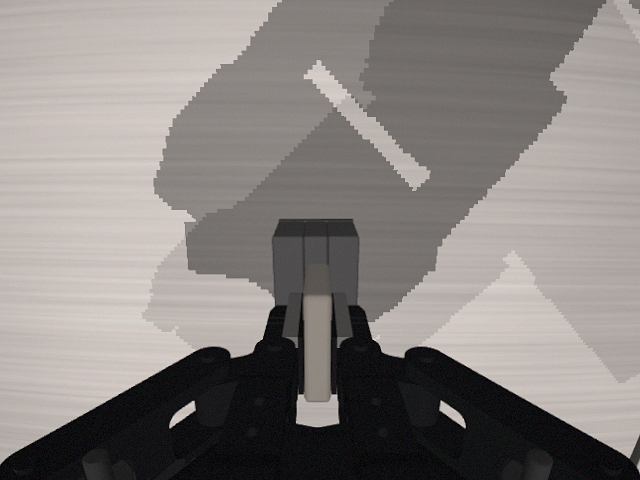

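>>> carry_out --plan '[[[0,-0.015,0],[0,0,0],0.005],[[0,-0.025,0],[0,0,0],0.005],[[0,-0.04,0],[0,0,0],0.005],[[0,-0.03,0],[0,0,0],0.005],[[0,0,0],[0,0,0],0.005],[[0,0,0],[0,0.8,0],0.005],[[0,0,0],[0,0.8,0],0.005],[[0,0,0],[0,0,0],0.005]]' --force 50

```text
time_s: 6.7
position: [0.4255, -0.2379, 0.1472]
tool_rot: [[0.011, -0.001, -1.0], [1.0, 0.001, 0.011], [0.001, -1.0, 0.001]]
ft_force: [-0.6, -0.1, -0.7]
grip_width: 0.0088
```

```bash
python3 go.py .524 .0385 .1 89.4;  python3 - <<'E'
from h import *
from rig import env
o=env.observe();p=env.get_image("wrist");pickle.dump((o,p),open("w4.pkl","wb"));cv2.imwrite("pics/w4.png",p["image"][:,:,::-1])
E
```

```text
t 6.7 pos [ 0.4255 -0.2379  0.1472] yaw 89.37395877193141 F [-0.561  -0.1441 -0.696 ] w 0.008827647833979664
turn [-0.0682 -0.026   0.0627]
shift now-axes [ 0.2774  0.0473 -0.0955] shift goal-axes [ 0.2774  0.0472 -0.0956]
```

View pics/w4.png

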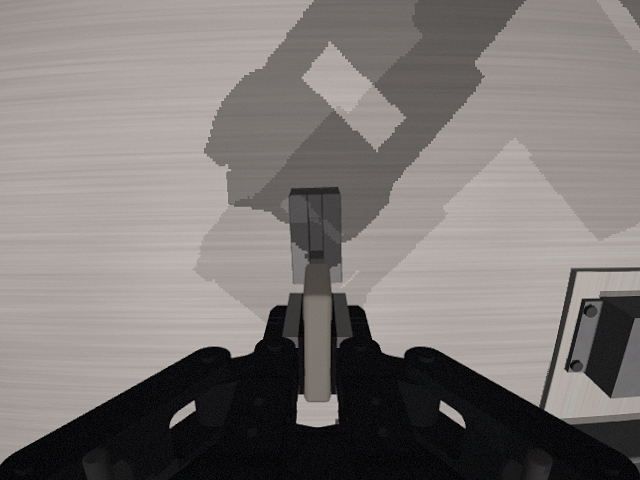

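>>> carry_out --plan '[[[0.03,0,-0.01],[0,0,0],0.005],[[0.045,0,-0.016],[0,0,0],0.005],[[0.045,0,-0.016],[0,0,0],0.005],[[0.045,0,-0.016],[0,0,0],0.005],[[0.045,0,-0.015],[0,0,0],0.005],[[0.04,0,-0.013],[0,0,0],0.005],[[0.0274,0,-0.0095],[0,0,0],0.005],[[0,0,0],[0,0,0],0.005]]'

```text
time_s: 7.75
position: [0.5243, 0.0398, 0.1475]
tool_rot: [[0.008, -0.001, -1.0], [1.0, 0.0, 0.008], [0.0, -1.0, 0.001]]
ft_force: [-0.1, -0.4, -1.1]
grip_width: 0.0089
```

>>> carry_out --plan '[[[0,0.01,0],[0,0,0],0.005],[[0,0.02,0],[0,0,0],0.005],[[0,0.015,0],[0,0,0],0.005],[[0,0,0],[0,0,0],0.005],[[0,0,0],[0,0,0],0.005]]'

```text
time_s: 8.38
position: [0.5243, 0.0377, 0.1032]
tool_rot: [[0.011, 0.0, -1.0], [1.0, -0.0, 0.011], [-0.0, -1.0, -0.0]]
ft_force: [-0.5, -0.1, -1.3]
grip_width: 0.0093
```

```bash
python3 go.py .524 .0385 .085 89.4;  python3 - <<'E'
from h import *
from rig import env
for n in["wrist","scene","top"]:
    o=env.observe();p=env.get_image(n);pickle.dump((o,p),open(f"5{n}.pkl","wb"));cv2.imwrite(f"pics/5{n}.png",p["image"][:,:,::-1])
    if n=="scene": crop(p,260,190,120,90,6,"pics/5sc.png")
    if n=="top": crop(p,270,210,110,90,7,"pics/5tc.png")
E
```

```text
t 8.375 pos [0.5243 0.0377 0.1032] yaw 89.34587283095046 F [-0.5149 -0.1201 -1.3388] w 0.009276805706188364
turn [ 0.0244 -0.0541 -0.0063]
shift now-axes [0.0008 0.0182 0.0003] shift goal-axes [0.0008 0.0182 0.0003]
```

View pics/5wrist.png

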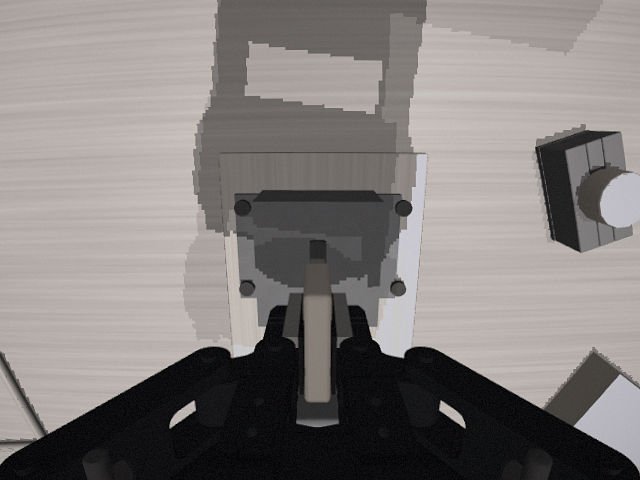

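View pics/5sc.png

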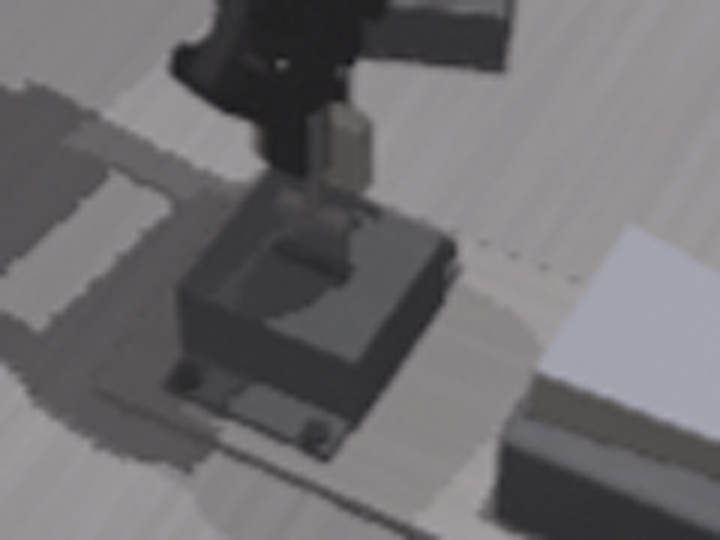

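Run:
```python
from h import *
o,p=pickle.load(open("5wrist.pkl","rb")); crop(p,285,225,70,60,10,"pics/5wc.png")
```

```text
(no output)
```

View pics/5wc.png

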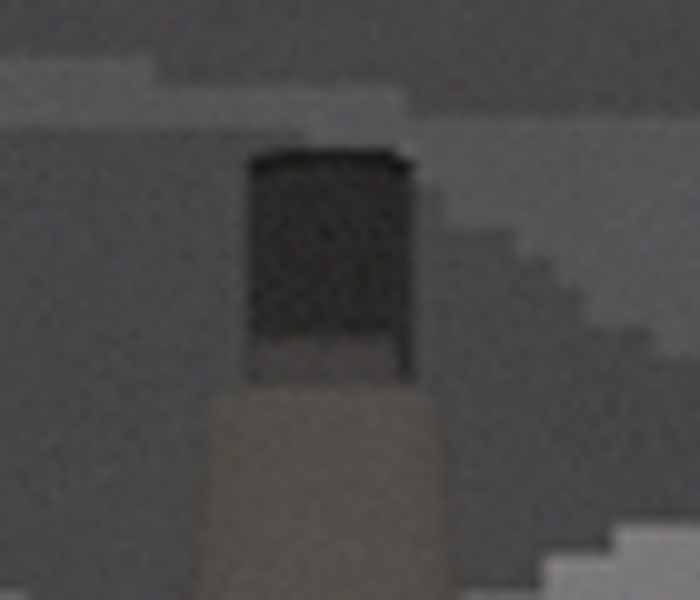

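Run:
```python
from h import *
o,p=pickle.load(open("5wrist.pkl","rb"))
f=lambda c: np.array(c)/10+[284.95,224.95]
print(o["position"])
print("slot",back(p,f([[247,160],[412,160],[247,330],[412,330]]),.048,o))
print("bar",back(p,f([[247,335],[398,335]]),.0766,o))
print("griptop",back(p,[[303,293],[331,293]],.1306,o), back(p,[[304,400],[330,400]],.1306,o))
```

```text
[0.5243 0.0377 0.1032]
slot [[0.5082 0.0345 0.048 ]
 [0.5083 0.0435 0.048 ]
 [0.518  0.0343 0.048 ]
 [0.5181 0.0435 0.048 ]]
bar [[0.5084 0.035  0.0766]
 [0.5085 0.0422 0.0766]]
griptop [[0.5018 0.0339 0.1306]
 [0.5019 0.0433 0.1306]] [[0.5453 0.0332 0.1306]
 [0.5454 0.0429 0.1306]]
```

>>> carry_out --plan '[[[0.0005,0,0.0004],[0,0,0],0.005],[[0,0.006,0],[0,0,0],0.005],[[0,0.007,0],[0,0,0],0.005],[[0,0.006,0],[0,0,0],0.005],[[0,0,0],[0,0,0],0.005],[[0,0,0],[0,0,0],0.005]]'

```text
time_s: 9.28
position: [0.5239, 0.0388, 0.084]
tool_rot: [[0.011, 0.0, -1.0], [1.0, 0.0, 0.011], [0.0, -1.0, -0.0]]
ft_force: [-0.4, -0.6, -0.7]
grip_width: 0.009
```

```bash
cat > look.py <<'E'
import sys
from h import *
from rig import env
n=sys.argv[1]
o=env.observe();p=env.get_image("wrist");pickle.dump((o,p),open(n+".pkl","wb"));crop(p,270,200,95,80,8,f"pics/{n}w.png")
p=env.get_image("scene");crop(p,270,200,80,60,9,f"pics/{n}s.png")
E
python3 go.py .524 .039 .0808 89.4; python3 look.py a6
```

```text
t 9.275 pos [0.5239 0.0388 0.084 ] yaw 89.39189478466263 F [-0.3814 -0.5618 -0.6553] w 0.008978814312939183
turn [ 0.0084 -0.0081  0.0001]
shift now-axes [ 0.0002  0.0032 -0.0001] shift goal-axes [ 0.0002  0.0032 -0.0001]
```

View pics/a6w.png

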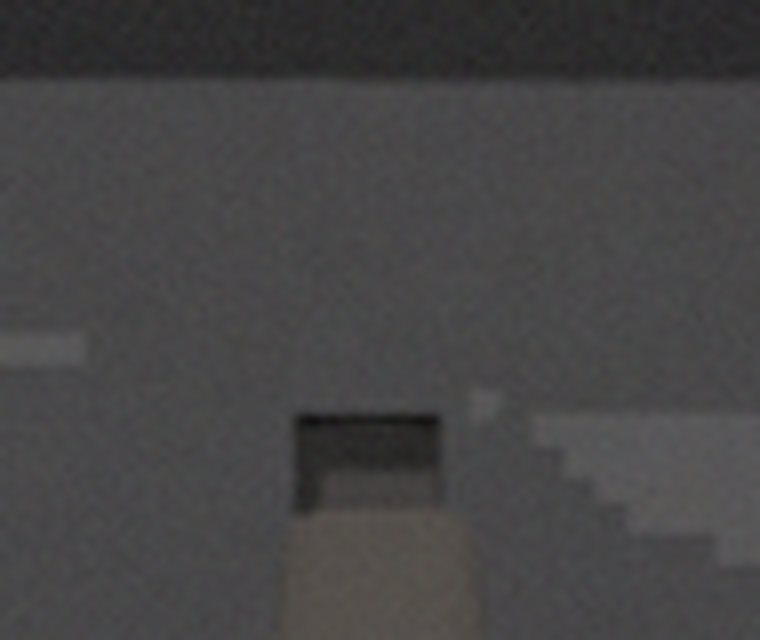

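View pics/a6s.png

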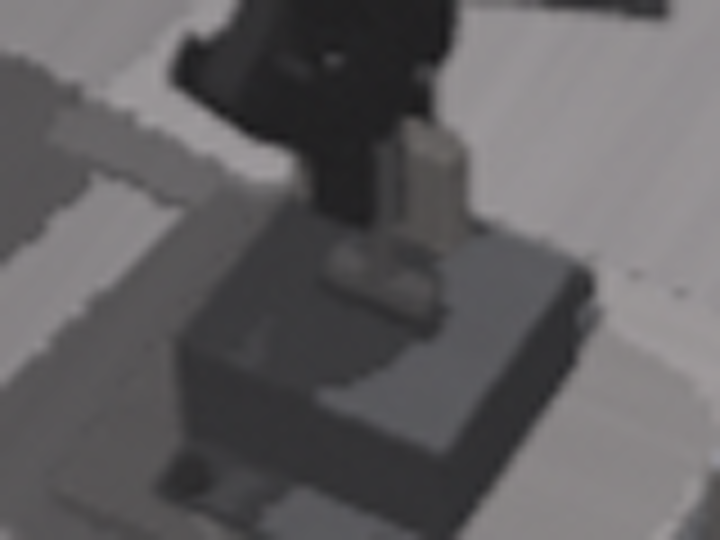

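>>> carry_out --plan '[[[-0.0006,0,0],[0,0,0],0.005],[[0,0.001,0],[0,0,0],0.005],[[0,0.0015,0],[0,0,0],0.005],[[0,0.001,0],[0,0,0],0.005],[[0,0.001,0],[0,0,0],0.005],[[0,0,0],[0,0,0],0.005]]'

```text
time_s: 10.12
position: [0.5237, 0.0382, 0.0793]
tool_rot: [[0.011, -0.0, -1.0], [1.0, -0.0, 0.011], [-0.0, -1.0, 0.0]]
ft_force: [-0.2, 0.1, -1.6]
grip_width: 0.0088
```

```bash
python3 go.py .524 .0382 .0641 89.4; python3 look.py a7
```

```text
t 10.125 pos [0.5237 0.0382 0.0793] yaw 89.39251878007849 F [-0.1503  0.0915 -1.6138] w 0.008824423239808341
turn [-0.0087 -0.0075 -0.0013]
shift now-axes [ 0.      0.0152 -0.0003] shift goal-axes [ 0.      0.0152 -0.0003]
```

View pics/a7w.png

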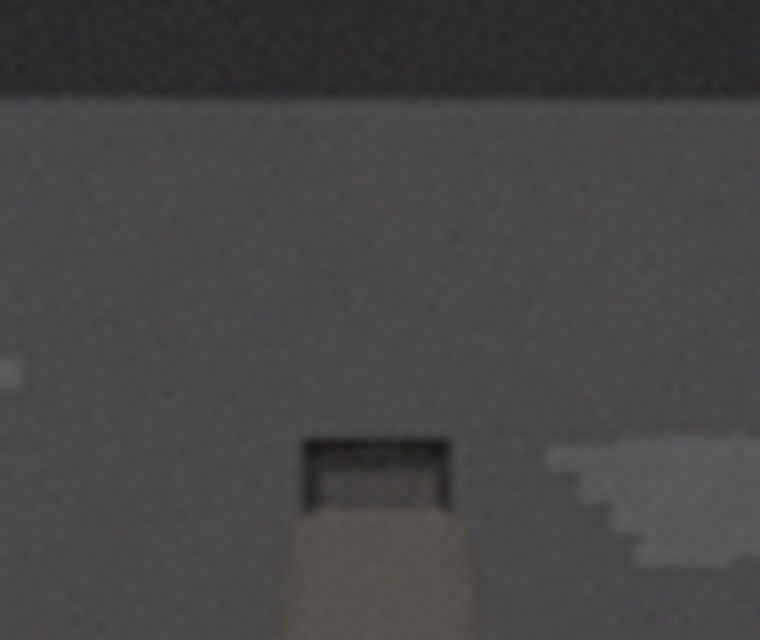

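View pics/a7s.png

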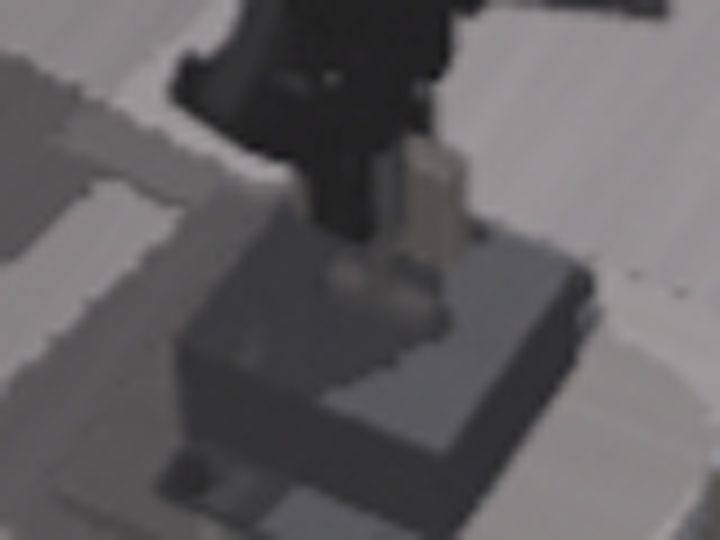

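>>> carry_out --plan '[[[0,0.0012,0],[0,0,0],0.005],[[0,0.0012,0],[0,0,0],0.005],[[0,0.0012,0],[0,0,0],0.005],[[0,0.0012,0],[0,0,0],0.005],[[0,0.0012,0],[0,0,0],0.005],[[0,0,0],[0,0,0],0.005]]'

```text
time_s: 10.98
position: [0.5238, 0.0382, 0.0735]
tool_rot: [[0.011, -0.0, -1.0], [1.0, -0.0, 0.011], [-0.0, -1.0, 0.0]]
ft_force: [-0.4, -0.2, 0.4]
grip_width: 0.0094
```

>>> carry_out --plan '[[[0,0.0012,0],[0,0,0],0.005],[[0,0.0012,0],[0,0,0],0.005],[[0,0.0012,0],[0,0,0],0.005],[[0,0,0],[0,0,0],0.005]]'

```text
time_s: 11.48
position: [0.5238, 0.0382, 0.0698]
tool_rot: [[0.011, -0.0, -1.0], [1.0, 0.0, 0.011], [0.0, -1.0, 0.0]]
ft_force: [-1.2, -1.0, 3.3]
grip_width: 0.0092
```

>>> carry_out --plan '[[[0,0.0012,0],[0,0,0],0.005],[[0,0.0012,0],[0,0,0],0.005],[[0,0.0012,0],[0,0,0],0.005],[[0,0.001,0],[0,0,0],0.005],[[0,0.001,0],[0,0,0],0.005],[[0,0,0],[0,0,0],0.005],[[0,0,0],[0,0,0],0.005]]'

```text
time_s: 12.35
position: [0.5238, 0.0382, 0.0643]
tool_rot: [[0.011, 0.0, -1.0], [1.0, -0.0, 0.011], [-0.0, -1.0, -0.0]]
ft_force: [-0.6, -0.4, 4.6]
grip_width: 0.0093
```

```bash
python3 go.py .524 .0382 .0641 89.4; python3 look.py a8
```

```text
t 12.35 pos [0.5238 0.0382 0.0643] yaw 89.39175030816615 F [-0.6459 -0.4478  4.6477] w 0.009330370332223649
turn [ 0.0105 -0.0082 -0.0001]
shift now-axes [-0.      0.0002 -0.0002] shift goal-axes [-0.      0.0002 -0.0002]
```

View pics/a8s.png

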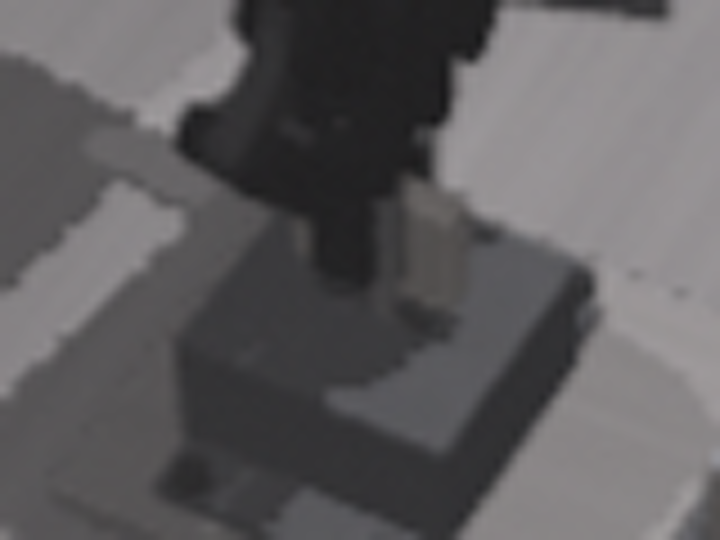

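>>> carry_out --plan '[[[0,0.0005,0],[0,0,0],0.005],[[0,0,0],[0,5,0],0.005],[[0,0,0],[0,5,0],0.005],[[0,0,0],[0,5,0],0.005],[[0,0,0],[0,5,0],0.005],[[0,0,0],[0,0,0],0.005]]'

```text
time_s: 13.2
position: [0.5242, 0.0381, 0.0639]
tool_rot: [[0.353, 0.001, -0.936], [0.936, -0.0, 0.353], [0.0, -1.0, -0.001]]
ft_force: [-0.6, 0.2, 4.8]
grip_width: 0.0091
```

```bash
python3 go.py .5238 .0382 .0638 -0.6; python3 -c "
from rig import env;o=env.observe();print(o['wrist_torque'],o['q'])"
```

```text
t 13.2 pos [0.5242 0.0381 0.0639] yaw 69.33466566676961 F [-0.5955  0.1529  4.7695] w 0.009108826646892105
turn [ 0.0482 69.9347  0.0511]
shift now-axes [-0.0001  0.0001  0.0004] shift goal-axes [-0.0004  0.0001  0.0001]
[-0.02357964  0.05866518 -0.00240555] [-8.75630977e+00  3.00873089e+01  9.19546635e+01 -3.01700991e-04
  5.78920819e+01 -7.80908077e+01]
```

>>> carry_out --plan '[[[0,0,0],[0,6,0],0.005],[[0,0,0],[0,6,0],0.005],[[0,0,0],[0,6,0],0.005],[[0,0,0],[0,6,0],0.005],[[0,0,0],[0,6,0],0.005],[[0,0,0],[0,0,0],0.005]]'

```text
time_s: 13.95
position: [0.5242, 0.0381, 0.0639]
tool_rot: [[0.774, 0.001, -0.634], [0.634, -0.0, 0.774], [0.001, -1.0, -0.001]]
ft_force: [-0.5, 0.4, 4.4]
grip_width: 0.0092
```

>>> carry_out --plan '[[[0,0,0],[0,6,0],0.005],[[0,0,0],[0,6,0],0.005],[[0,0,0],[0,6,0],0.005],[[0,0,0],[0,6,0],0.005],[[0,0,0],[0,6,0],0.005],[[0,0,0],[0,5,0],0.005],[[0,0,0],[0,5,0],0.005],[[0,0,0],[0,0,0],0.005]]'

```text
time_s: 14.95
position: [0.5243, 0.0382, 0.064]
tool_rot: [[1.0, 0.002, 0.011], [-0.011, 0.0, 1.0], [0.002, -1.0, 0.0]]
ft_force: [0.5, 0.0, 6.0]
grip_width: 0.0093
```

```bash
python3 go.py .5238 .0382 .0695 -0.6; python3 look.py a9; python3 -c "
from rig import env;o=env.observe();print(o['wrist_torque'],o['q'])
import cv2
p=env.get_image('wrist');cv2.imwrite('pics/a9f.png',p['image'][:,:,::-1])"
```

```text
t 14.95 pos [0.5243 0.0382 0.064 ] yaw -0.6366011534191253 F [0.5309 0.0154 5.9727] w 0.009271168297042706
turn [-0.0034 -0.0366  0.0877]
shift now-axes [-0.0005 -0.0055 -0.    ] shift goal-axes [-0.0005 -0.0055 -0.    ]
[ 0.18075003 -0.08338234 -0.0138534 ] [-8.75147537e+00  3.00889890e+01  9.19458749e+01  1.96872288e-02
  5.78819372e+01 -8.18011352e+00]
```

View pics/a9f.png

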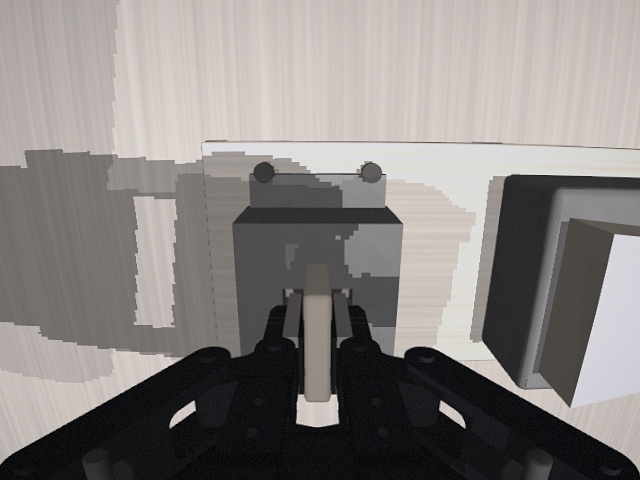

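View pics/a9s.png

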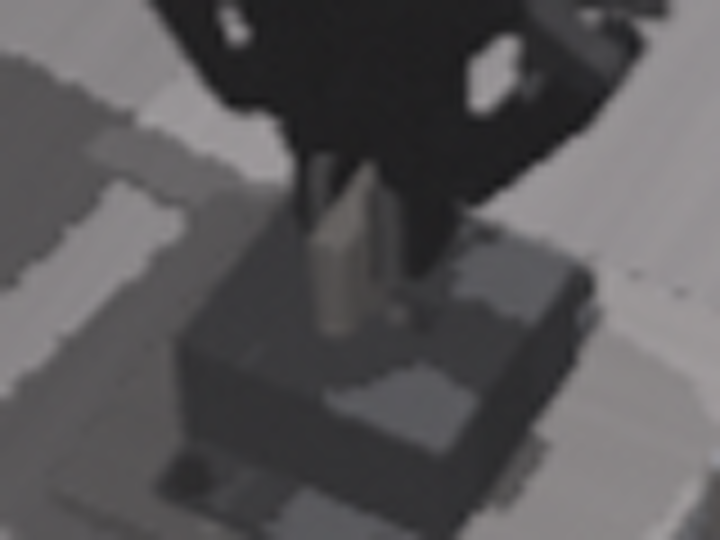

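>>> carry_out --plan '[[[0,-0.001,0],[0,0,0],0.005],[[0,-0.001,0],[0,0,0],0.005],[[0,-0.001,0],[0,0,0],0.005],[[0,-0.001,0],[0,0,0],0.005],[[0,-0.001,0],[0,0,0],0.005],[[0,0,0],[0,0,0],0.005]]'

```text
time_s: 15.85
position: [0.5236, 0.0382, 0.0687]
tool_rot: [[1.0, -0.0, 0.011], [-0.011, 0.0, 1.0], [-0.0, -1.0, 0.0]]
ft_force: [1.9, 0.7, 2.7]
grip_width: 0.0089
```

>>> carry_out --plan '[[[0,-0.0005,0],[0,0,0],0.005],[[0,0,0],[0,0,0],0.005],[[0,0,0],[0,0,0],0.012],[[0,0,0],[0,0,0],0.02],[[0,0,0],[0,0,0],0.03],[[0,0,0],[0,0,0],0.04],[[0,0,0],[0,0,0],0.05],[[0,0,0],[0,0,0],0.05]]' --force 20

```text
time_s: 16.85
position: [0.5237, 0.0382, 0.0692]
tool_rot: [[1.0, -0.0, 0.011], [-0.011, -0.0, 1.0], [-0.0, -1.0, -0.0]]
ft_force: [-0.0, 0.3, -0.4]
grip_width: 0.0505
```

>>> carry_out --plan '[[[0,-0.01,0],[0,0,0],0.05],[[0,-0.03,0],[0,0,0],0.05],[[0,-0.04,0],[0,0,0],0.05],[[0,-0.04,0],[0,0,0],0.05],[[0,0,0],[0,0,0],0.05],[[0,0,0],[0,0,0],0.05]]'

```text
time_s: 17.6
position: [0.5234, 0.0383, 0.1889]
tool_rot: [[1.0, -0.001, 0.011], [-0.011, 0.0, 1.0], [-0.001, -1.0, 0.0]]
ft_force: [-0.6, -0.2, -0.7]
grip_width: 0.0502
```

```bash
python3 go.py .5238 .0382 .0695 -0.6; python3 look.py b1; python3 -c "
from h import *
from rig import env
p=env.get_image('wrist');cv2.imwrite('pics/b1f.png',p['image'][:,:,::-1])
o=env.observe();pickle.dump((o,p),open('b1f.pkl','wb'))
p=env.get_image('top');crop(p,280,210,90,75,8,'pics/b1t.png');pickle.dump((o,p),open('b1t.pkl','wb'))
p=env.get_image('scene');pickle.dump((o,p),open('b1s.pkl','wb'))
"
```

```text
t 17.6 pos [0.5234 0.0383 0.1889] yaw -0.6061393473627128 F [-0.6213 -0.1777 -0.6733] w 0.05020141657665118
turn [-0.005  -0.0061 -0.0415]
shift now-axes [ 0.0005  0.1194 -0.0001] shift goal-axes [ 0.0004  0.1194 -0.0001]
```

View pics/b1f.png

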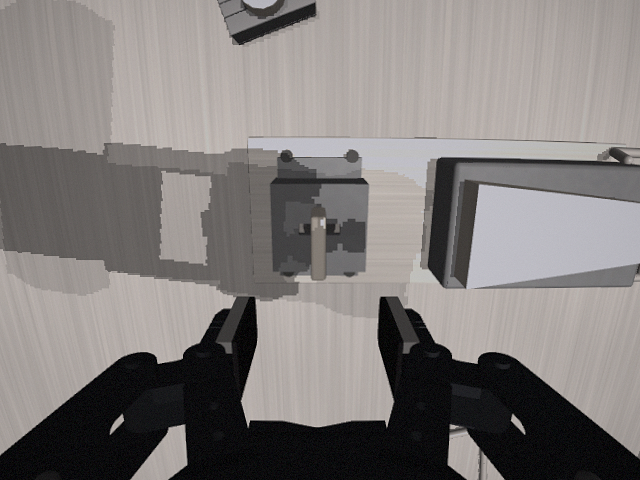

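View pics/b1s.png

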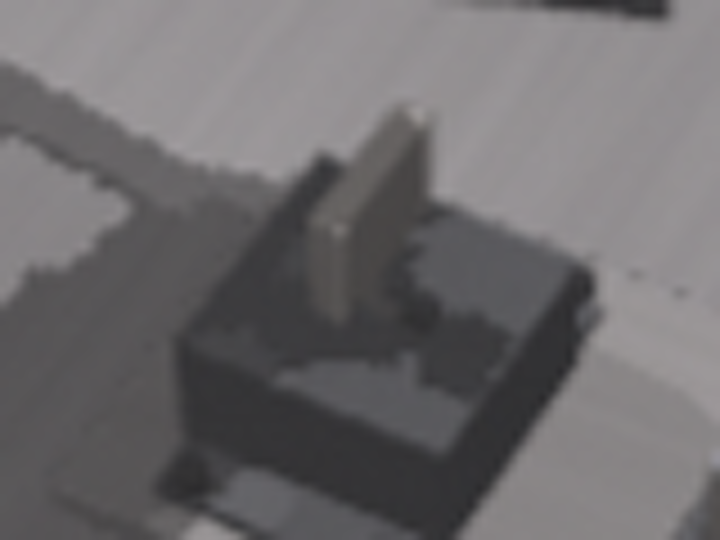

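View pics/b1t.png

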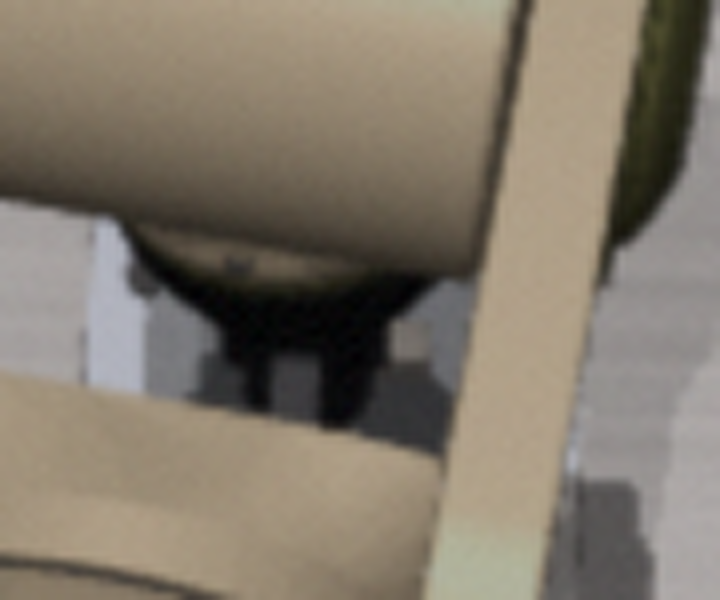

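Run:
```python
from h import *
def box(z0):
    a=np.radians(89.4);R=np.array([[np.cos(a),-np.sin(a)],[np.sin(a),np.cos(a)]])
    P=[]
    for z in(27,61):
        for x,y in((22,5),(-22,5),(-22,-5),(22,-5)):
            q=R@[x,y]; P.append([.524+q[0]/1e3,.0387+q[1]/1e3,z0+z/1e3])
    return P
for n,c in(("b1s",(265,185,90,75,8)),("b1f",(260,170,115,115,5))):
    o,p=pickle.load(open(n+".pkl","rb")); x0,y0,w,h,s=c
    im=cv2.resize(p["image"][y0:y0+h,x0:x0+w,::-1],None,fx=s,fy=s,interpolation=cv2.INTER_CUBIC).copy()
    P=proj(p,box(.036),o); Q=((P+.5-[x0,y0])*s).astype(int)
    for i in range(4):
        for a,b in((i,(i+1)%4),(i+4,(i+1)%4+4),(i,i+4)): cv2.line(im,tuple(map(int,Q[a])),tuple(map(int,Q[b])),(0,0,255),1)
    cv2.imwrite(f"pics/ov_{n}.png",im)
```

```text
(no output)
```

View pics/ov_b1s.png

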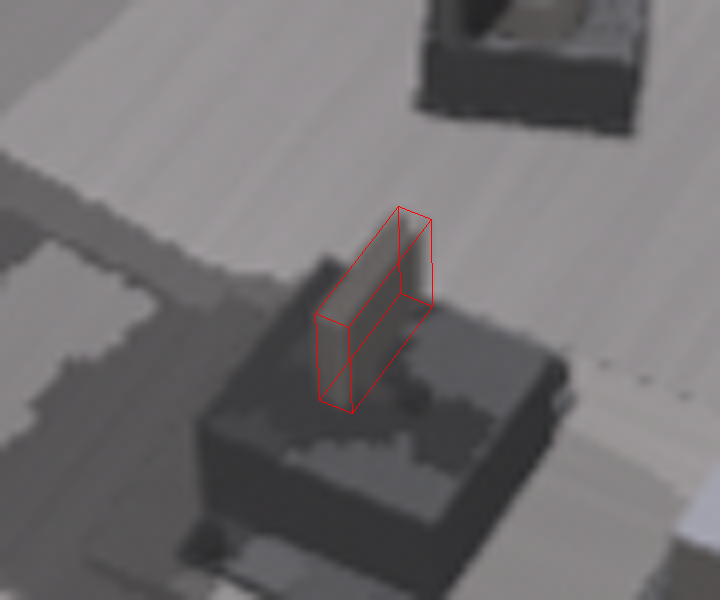

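View pics/ov_b1f.png

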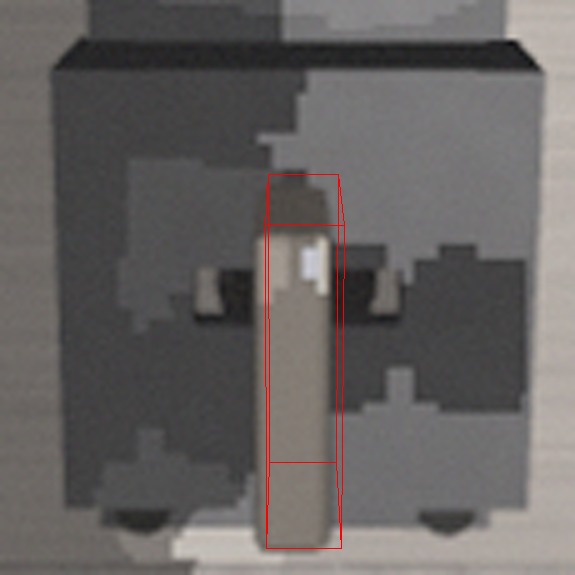

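```bash
python3 -c "
from rig import env
print(env.close_job()); print(env.observe()['time_s'])"
```

```text
the job is handed in; nothing more can be done
None
the job is handed in; nothing more can be done
```

The T-toggle is in the lock block, turned a quarter turn, sprung up into the cross seat and released. I handed the job in at about 18 s; no verdict is reported.

- **Insertion:** I found the slot in the wrist pictures. It took one 0.6 mm correction before the crossbar went in. There was no measurable contact force until the spring, whose push rose to about 5 to 6 N at about 17 mm depth.
- **Turn and seating:** I turned it 90° there, let it up to about 12.5 mm depth, opened the fingers and withdrew 120 mm.
- **Last checks:** The pictures show the toggle standing upright, crossbar across the slot. Overlaying the expected seated pose agreed to about 1 mm in height. It sat about 1 mm off sideways, within the camera calibration of about 2 mm and well inside the allowed range. The wrist force was back to zero within noise and nothing was touching the gripper.
- **Not checked:** I did not measure the final depth and tilt to finer than the pictures allow. I did not re-measure the other objects, but no move came near them.

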